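# Find the fuller staple tin by weight and load it into the refill holder

## Robot

A 6-joint arm with a two-finger parallel gripper is mounted at the origin on the work surface. World frame = base frame: x ahead of the robot, y to its left, z up, the work surface at z = 0. Lengths are in m, angles in degrees, forces in N, time in s.
With the tool pointing down it reaches from about 0.275 to 0.825 m from the base axis. Payload 4.9 kg.
Tool frame: the origin (TCP) lies at the very end of the fingers, on their centre line; the grasp point (between the pads) lies 19 mm behind it; z points along the fingers, y is the direction in which the jaws open and shut (so a half turn about z gives the same grasp; the last joint's range is limited). The gripper opens to 85 mm and grips with 20 to 120 N. Pads are 22 mm wide; open, the fingers measure 114 mm over their backs; the gripper's body (76 mm by 85 mm) begins 54 mm behind the grasp point. The pads swing forward as they close: fully open they stand 13 mm farther back than shut.
Start: joints at [57.227, 18.69, -11.035, 60.275, 0, 82.311], TCP at [0.233, 0.498, 0.231] pointing down, gripper open.
Joint ranges: [-152.03, 152.03], [-55.5, 102.48], [-74.3, 77.21], [-110.64, 120.58], [-84.22, 78.4], [-180, 180]. Speed limits (degrees/s): [147.25, 147.25, 180, 180, 180, 180].

## Interface

Orientations are given as [roll, pitch, yaw] about the fixed x, y, z axes, in that order (R = Rz(yaw) Ry(pitch) Rx(roll)).
In Python, from station import read_state, viewer, close_job, boxes_of gives the robot as it stands.
- The arm moves only by the tool move_arm, never from a script. Its argument "series" is a list of rows, each an object of numbers: "gripper": the gripper's target within -1 to 1 (shut at 1, half-way at 0, fully open at -1); "dx", "dy", "dz": the shift along the tool's x, y, z in units of 25 mm (1.0 is 25 mm); "rx", "ry", "rz": the turn, a rotation vector about the tool's x, y, z in units of 6 degrees (1.0 is 6 degrees). In form: [{"gripper": .., "dx": .., "dy": .., "dz": .., "rx": .., "ry": .., "rz": ..}, ...]. A call has 1 to 20 rows; each row shifts and turns the commanded pose from where the row before left it, along the tool's axes as they then stand; what a row does not reach is not made up. A row lasts 1/10 s, in which the tool goes at most 50 mm and 8.59 degrees, less where a joint would pass 70% of its speed; a pose out of reach is approached as far as the arm can. A call is refused whole if a number of a shift passes 1 or a number of a turn 1, either way. A call with a gripper value outside its range is refused whole. The fingers move at their own pace and stop on an object; the grip force is fixed at half the most. Time passes only in rows, so rows that do not move let the fingers close. It gives the time, the measured TCP pose, the force and the opening at its end, in the units of the state.
- read_state(): the state, without advancing time (a new reading comes with each control period).
- viewer.read_camera(name): name is "side" or "top" or "wrist"; returns a dict with "image" (480x640x3 uint8, red, green, blue), "z_map" (480x640 float32, m along the optical axis (not along the pixel's ray), 0 where there is no reading), "fx", "fy", "cx", "cy" (pixels), "R" (3x3) and "t" (3): a world point X has camera coordinates R X + t. Camera axes: x right, y down, z forward; pixel columns grow to the right and rows downward; lengths in m; the calibration is good to about 2 mm. A picture is of the moment at which its call begins.
- close_job(): hands the job in, once; it reports no verdict.
Trained networks look in a picture, given as the dict that the camera call returned (one of the last four; its "shot" number tells which), for a name from the list of things; names that differ only in an ending like _2 or _b are one class to them, and where a whole thing is asked for, a point or a joint stands for the part that bears it (a point fixed in the world has none). Each returns a list of dicts, best first, with "confidence" (0 to 1); they miss things now and then, are a little off and sometimes report something else, mostly with a low value. They report only what shows in the picture. A call takes as long as a camera call.
- boxes_of(picture, query): "position" ([x, y, z] in m, in the coordinates of the camera as it stood for that picture, good to about 4 mm: the middle of the surface that is visible of it).
The state is a dict: "time": time; "joint_positions": joint angles; "joint_vel": joint speeds; "effort": joint torques, N m; "tcp_pos": TCP position; "tool_rot": TCP orientation; "contact_force": force on the tool from outside, world axes, zero at the start; "moment": the same for the moment, N m; "grip_width": finger opening in m.
Only numpy, scipy, OpenCV 4.12 (cv2) and the standard library are available. Lean on these libraries where they do the work, as an engineer would, in place of code of your own. Each camera call takes 0.05 s, during which the arm holds its last target.

## Task

One of the two closed staple tins is nearly used up. Lift the green-lidded tin clear of the table to feel its weight and stand it back on the table, then lift the yellow-lidded one in the same way; load the heavier tin upright into the square well of the grey refill holder and press it down gently, against the stiff lifter plate, until it is fully home, leaving the lighter tin standing on the table away from the holder. Do not ram the holder, and leave everything else on the table where it is.

Things in the scene. Friction and masses are not known exactly. Their poses are not given: they have to be found in the camera images.
- green_tin_mid (a point): closed, upright, square tin of bare metal with a green lid and paper labels, 56 x 56 across and 90 high, walls at right angles to its x and y axes; this point is its centre, 45 above its foot, z up. It can be gripped across either pair of sides, near the top. Both tins look the same but for the lid; which holds more is hidden and changes. A tin weighs between 0.15 and 0.65 kg with its contents and the two differ by at least 0.2 kg; the contents may shift by 2 to 3 mm inside
- yellow_tin_mid (a point): closed, upright, square tin of bare metal with a yellow lid and paper labels, 56 x 56 across and 90 high, walls at right angles to its x and y axes; this point is its centre, 45 above its foot, z up. It can be gripped across either pair of sides, near the top. Both tins look the same but for the lid; which holds more is hidden and changes. A tin weighs between 0.15 and 0.65 kg with its contents and the two differ by at least 0.2 kg; the contents may shift by 2 to 3 mm inside
- green_tin: the green-lidded tin itself; origin at the centre of its foot
- yellow_tin: the yellow-lidded tin itself; origin at the centre of its foot
- well (a point): centre of the mouth of the well, level with the holder's top face; x and y along the well's sides, z up. The well is square, 59 wide, with a 3 mm bevel round its mouth. In it is a lifter plate, 8 to 24 mm below the mouth when right up and 14 mm lower when fully down; its hard stop is set at a different height each time, 22 to 38 mm below the mouth, which is hidden under the plate and best found by feel. So a tin that is home stands 52 to 68 mm proud of the holder's top
- holder: refill holder: fixed grey block 92 x 92, 44 high, on a black plinth; its top stands 44 to 50 mm above the table (it varies); origin on its axis, 44 mm below its top
- plate: the brass lifter plate, 52 x 52 x 3, the movable floor of the well; origin at the centre of its underside. It stays where it is left; a tin's own weight does not move it: it takes about 9 N, more when pressed fast (25 N more per m/s), the weight of the tin on it included; more than 40 N in all strains it
- lifter (a joint): travel of the plate, m: 0 is right up, 0.014 fully down on the hard stop; it starts between 0 and 0.008
- ink_pad: closed flat black ink pad with a blue top, 70 x 40 x 16, lying between the places where the tins and the holder stand, in mm; loose, not part of the job, not to be disturbed; origin at the centre of its underside
- clip: black bulldog clip with steel wire handles, 32 x 26 x 14, lying between those places, in mm; loose, not part of the job, not to be disturbed; origin at the centre of its underside
- stamp: black rubber stamp standing on its die, 36 x 50, 71 high, beyond them, in mm; loose, not part of the job, not to be disturbed; origin at the centre of its underside
- syrup: small amber bottle, 42 across, 105 high, beyond them, in mm; loose, not part of the job, not to be disturbed; origin at the centre of its underside
- pen: white and blue pen, 130 long, 11 thick, lying on the robot's side of the tins, in mm; loose, not part of the job, not to be disturbed; origin at the centre of its underside

How it is judged (in metres and radians):
On the way, in this order (a step that is already met when the one before it is completed fails the run):
1. the green-lidded tin is lifted at least 30 mm off the table for 0.3 s, the yellow-lidded one still standing (height (world z) of green_tin_mid above 0.075 m and height (world z) of yellow_tin_mid below 0.055 m), for 0.3 s.
2. the yellow-lidded tin is lifted at least 30 mm for 0.3 s, the green-lidded one standing back on the table away from the holder (height (world z) of yellow_tin_mid above 0.075 m and height (world z) of green_tin_mid below 0.055 m and angle between green_tin_mid's own z axis and vertical below 0.15 rad and linear speed of green_tin below 0.05 m/s and horizontal distance between green_tin_mid and well above 0.075 m), for 0.3 s.
At the end, for the whole second after the job is handed in: the heavier tin (over 3.6 N on the holder) stands upright and free in the well, within 6 mm of its middle, the plate under it within 1.5 mm of fully down; the lighter stands upright, at rest and free on the table, its centre at least 75 mm from the well's (((horizontal distance between green_tin_mid and well below 0.006 m and angle between green_tin_mid's own z axis and vertical below 0.08 rad and z of green_tin_mid in the frame of well below 0.027 m and linear speed of green_tin below 0.02 m/s and contact force between green_tin and holder above 3.6 N and height (world z) of yellow_tin_mid below 0.055 m and angle between yellow_tin_mid's own z axis and vertical below 0.15 rad and linear speed of yellow_tin below 0.05 m/s and horizontal distance between yellow_tin_mid and well above 0.075 m and contact force between yellow_tin and the fingers below 0.05 N) or (horizontal distance between yellow_tin_mid and well below 0.006 m and angle between yellow_tin_mid's own z axis and vertical below 0.08 rad and z of yellow_tin_mid in the frame of well below 0.027 m and linear speed of yellow_tin below 0.02 m/s and contact force between yellow_tin and holder above 3.6 N and height (world z) of green_tin_mid below 0.055 m and angle between green_tin_mid's own z axis and vertical below 0.15 rad and linear speed of green_tin below 0.05 m/s and horizontal distance between green_tin_mid and well above 0.075 m and contact force between green_tin and the fingers below 0.05 N)) and value of joint lifter above 0.0125 m and contact force between the fingers and holder below 0.05 N); the robot touches nothing.
It fails at once if the holder is rammed: over 70 N on it (contact force between holder and anything else above 70 N).
It fails at once if the lifter plate is pressed too hard: over 40 N on it (contact force between plate and anything else above 40 N).
It fails at once if a tin is tipped over (more than about 40 degrees) (angle between any of green_tin_mid, yellow_tin_mid's own z axis and vertical above 0.7 rad).
It fails at once if another thing on the table is moved more than 25 mm (distance of any of ink_pad, clip, stamp, syrup, pen from where it was at the start of the episode above 0.025 m).
It also fails if it takes over 72 s, if anything falls off the work surface, if the arm or the gripper's body presses on something with over 40 N, if the wrist force passes 120 N, or if a joint passes its speed limit or range.

## Working session

There is one attempt and no reset: what is moved stays moved. The work goes in short steps, Python scripts to look and compute and a tool call to move; the robot and the scene stay as the last step left them, time stands still between calls to the robot, and variables do not carry over. Pictures are saved under pics/ and viewed, and the job is handed in when it is done.

Besides the shell and the picture viewer there is one more tool, called after "Request:" as a command line: name --argument value ..., lists and objects as JSON in quotes. move_arm: Moves the arm, as the interface text tells. Its arguments: {"type":"object","properties":{"series":{"type":"array","items":{"type":"object","properties":{"gripper":{"type":"number"},"dx":{"type":"number"},"dy":{"type":"number"},"dz":{"type":"number"},"rx":{"type":"number"},"ry":{"type":"number"},"rz":{"type":"number"}}}}},"required":["series"]}

```bash
ls; mkdir -p pics
cat > h.py <<'E'
import numpy as np, cv2
from station import read_state, viewer, close_job, boxes_of
def shot(n,fn):
    p=viewer.read_camera(n); cv2.imwrite('pics/'+fn,p['image'][:,:,::-1]); return p
def world(p,c): return np.array(p['R']).T@(np.array(c)-np.array(p['t']))
def cloud(p):
    z=p['z_map']; v,u=np.mgrid[:480,:640]
    C=np.stack([(u-p['cx'])/p['fx']*z,(v-p['cy'])/p['fy']*z,z],-1)
    W=(C-np.array(p['t']))@np.array(p['R']); W[z<=0]=np.nan; return W
E
python3 - <<'E'
from h import *
print(read_state())
for n in ['top','side']:
    p=shot(n,n+'1.png')
    np.savez(n+'1.npz',W=cloud(p),im=p['image'])
    for q in ['green_tin','yellow_tin','holder','plate','ink_pad','clip','stamp','syrup','pen']:
        for b in boxes_of(p,q)[:1]: print(n,q,round(b['confidence'],2),world(p,b['position']).round(3))
E
```

```text
pics
{'time': 0.0, 'joint_positions': array([ 5.72246937e+01,  1.87314214e+01, -1.10923593e+01,  6.02753592e+01,
       -6.80220958e-04,  8.23109529e+01]), 'joint_vel': array([ 0.00914056, -0.05837453, -0.07947737, -0.01176565, -0.09677121,
       -0.01834464]), 'effort': array([-1.82738127e-03, -4.43395221e+01,  2.62443316e+01,  1.55356620e-02,
       -1.38432274e-04, -2.46843527e-06]), 'tcp_pos': array([0.23286039, 0.4976216 , 0.2305067 ]), 'tool_rot': array([-1.79901660e+02, -1.25904821e-02,  1.54913731e+02]), 'contact_force': array([ 0.01567919, -0.40259477, -0.18820234]), 'moment': array([ 0.01830825, -0.00536935, -0.00886395]), 'grip_width': 0.08564364047458864}
top green_tin 0.89 [0.504 0.233 0.087]
top yellow_tin 0.76 [ 0.555 -0.238  0.09 ]
top holder 0.95 [ 0.563 -0.015  0.047]
top plate 0.96 [ 0.563 -0.018  0.016]
top ink_pad 0.72 [0.558 0.128 0.018]
top clip 0.56 [ 0.517 -0.122  0.011]
top stamp 0.84 [0.697 0.205 0.019]
top syrup 0.69 [ 0.728 -0.184  0.067]
top pen 0.57 [0.372 0.03  0.012]
side green_tin 0.68 [0.497 0.217 0.058]
side yellow_tin 0.79 [ 0.535 -0.26   0.067]
side holder 0.79 [ 0.554 -0.027  0.036]
side plate 0.48 [ 0.577 -0.007  0.019]
side ink_pad 0.77 [0.558 0.117 0.016]
side clip 0.89 [ 0.51  -0.126  0.007]
side stamp 0.58 [0.694 0.203 0.017]
side syrup 0.68 [ 0.726 -0.199  0.053]
side pen 0.93 [0.367 0.02  0.007]
```

View pics/top1.png

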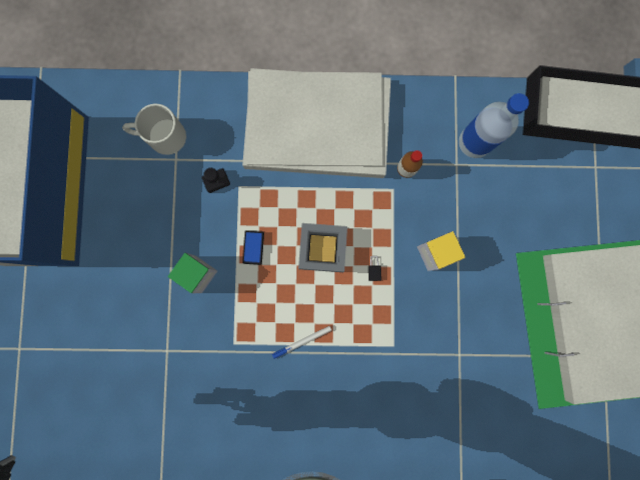

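View pics/side1.png

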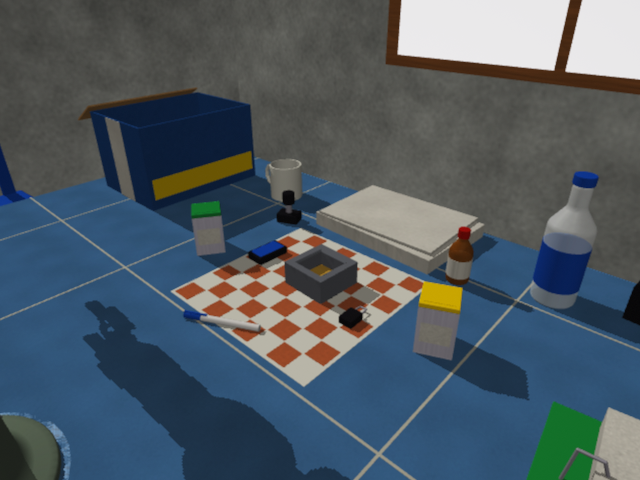

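```bash
cat >> h.py <<'E'
def rect(W,c,r,zlo,zhi):
    m=(np.hypot(W[...,0]-c[0],W[...,1]-c[1])<r)&(W[...,2]>zlo)&(W[...,2]<zhi)
    P=W[m]; R=cv2.minAreaRect((P[:,:2]*1000).astype(np.float32)); return len(P),np.round(R[0],1),np.round(R[1],1),round(R[2],1),np.median(P[:,2]).round(4),P
E
python3 - <<'E'
from h import *
W=np.load('top1.npz')['W']
for n,c,r,a,b in [('g',(.504,.233),.06,.08,.1),('y',(.555,-.238),.06,.08,.1),('hold',(.563,-.017),.08,.035,.06),('plate',(.563,-.017),.03,0.005,.04),('table',(.45,-.1),.03,-.02,.02)]:
    print(n,rect(W,c,r,a,b)[:5])
E
```

```text
g (908, array([506.7, 241.8]), array([56.5, 56.6]), 56.0, np.float64(0.0899))
y (872, array([ 558. , -249.8]), array([56.1, 56.6]), 23.7, np.float64(0.0902))
hold (1260, array([563.6, -14.5]), array([92. , 92.6]), 86.7, np.float64(0.0442))
plate (591, array([565.2, -16.4]), array([55.6, 55.6]), 86.9, np.float64(0.0176))
table (656, array([ 449.8, -100.2]), array([58.3, 57.6]), 46.2, np.float64(0.0003))
```

The top view puts green at pixel (189,273), yellow at (445,250) and the holder at (323,248). The sizes (56 mm square at z 90, 92 mm square at z 44) match the spec.

```bash
cat >> h.py <<'E'
def plan(x,y,z,yaw):
    s=read_state(); t=s['tool_rot']; p=s['tcp_pos']
    d=(yaw-t[2]+180)%360-180
    a=np.radians(yaw); D=np.array([x,y,z])-p
    ux=D@[np.cos(a),np.sin(a),0]; uy=D@[np.sin(a),-np.cos(a),0]; uz=-D[2]
    print('t',round(s['time'],2),'rot',t.round(2),'pos',p.round(4),'F',s['contact_force'].round(2),'w',round(s['grip_width'],4))
    print('rz total',round(-d/6,3),'dx dy dz totals',np.round(np.array([ux,uy,uz])/.025,3))
E
python3 -c "
from h import *
plan(.5067,.2418,.14,146)"
```

```text
t 1.0 rot [180.     0.   154.92] pos [0.2332 0.4982 0.2313] F [ 0.3   0.11 -0.56] w 0.0855
rz total 1.486 dx dy dz totals [-14.805  -2.383   3.652]
```

Request:
move_arm --series '[{"rz": 0.743, "gripper": -1}, {"rz": 0.743, "gripper": -1}, {"dx": -0.925, "dy": -0.149, "dz": 0.228, "gripper": -1}, {"dx": -0.925, "dy": -0.149, "dz": 0.228, "gripper": -1}, {"dx": -0.925, "dy": -0.149, "dz": 0.228, "gripper": -1}, {"dx": -0.925, "dy": -0.149, "dz": 0.228, "gripper": -1}, {"dx": -0.925, "dy": -0.149, "dz": 0.228, "gripper": -1}, {"dx": -0.925, "dy": -0.149, "dz": 0.228, "gripper": -1}, {"dx": -0.925, "dy": -0.149, "dz": 0.228, "gripper": -1}, {"dx": -0.925, "dy": -0.149, "dz": 0.228, "gripper": -1}, {"dx": -0.925, "dy": -0.149, "dz": 0.228, "gripper": -1}, {"dx": -0.925, "dy": -0.149, "dz": 0.228, "gripper": -1}, {"dx": -0.925, "dy": -0.149, "dz": 0.228, "gripper": -1}, {"dx": -0.925, "dy": -0.149, "dz": 0.228, "gripper": -1}, {"dx": -0.925, "dy": -0.149, "dz": 0.228, "gripper": -1}, {"dx": -0.925, "dy": -0.149, "dz": 0.228, "gripper": -1}, {"dx": -0.925, "dy": -0.149, "dz": 0.228, "gripper": -1}, {"dx": -0.925, "dy": -0.149, "dz": 0.228, "gripper": -1}, {"gripper": -1}, {"gripper": -1}]'

```text
invalid input
```

```bash
python3 -c "
from h import *
p=shot('wrist','w1.png')
print(rect(cloud(p),(.507,.242),.06,.08,.1)[:5])
plan(.5067,.2418,.055,146)"
```

```text
(0, array([0., 0.]), array([0., 0.]), 0.0, np.float64(nan))
t 1.05 rot [180.     0.   154.92] pos [0.2332 0.4981 0.2313] F [ 0.61  0.04 -0.02] w 0.0856
rz total 1.486 dx dy dz totals [-14.803  -2.383   7.051]
  return _methods._mean(a, axis=axis, dtype=dtype,
  ret = ret.dtype.type(ret / rcount)
```

View pics/w1.png

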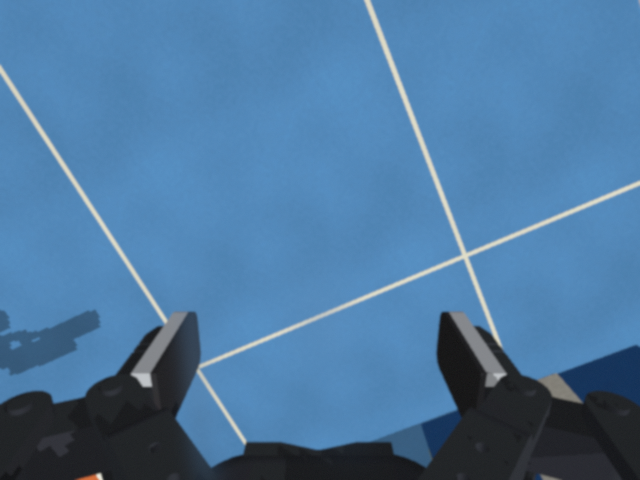

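The move was refused, so nothing moved and the wrist shot shows only the empty table. I'll retry with every key filled in.

Request:
move_arm --series '[{"gripper": -1, "dx": 0, "dy": 0, "dz": 0, "rx": 0, "ry": 0, "rz": 0.74}, {"gripper": -1, "dx": 0, "dy": 0, "dz": 0, "rx": 0, "ry": 0, "rz": 0.74}]'

```text
time: 1.25
tcp_pos: [0.2332, 0.4982, 0.2313]
tool_rot: [-180.0, -0.0, 145.9]
contact_force: [0.3, 0.5, 0.5]
grip_width: 0.0857
```

Request:
move_arm --series '[{"gripper": -1, "dx": -0.925, "dy": -0.15, "dz": 0.23, "rx": 0, "ry": 0, "rz": 0}, {"gripper": -1, "dx": -0.925, "dy": -0.15, "dz": 0.23, "rx": 0, "ry": 0, "rz": 0}, {"gripper": -1, "dx": -0.925, "dy": -0.15, "dz": 0.23, "rx": 0, "ry": 0, "rz": 0}, {"gripper": -1, "dx": -0.925, "dy": -0.15, "dz": 0.23, "rx": 0, "ry": 0, "rz": 0}, {"gripper": -1, "dx": -0.925, "dy": -0.15, "dz": 0.23, "rx": 0, "ry": 0, "rz": 0}, {"gripper": -1, "dx": -0.925, "dy": -0.15, "dz": 0.23, "rx": 0, "ry": 0, "rz": 0}, {"gripper": -1, "dx": -0.925, "dy": -0.15, "dz": 0.23, "rx": 0, "ry": 0, "rz": 0}, {"gripper": -1, "dx": -0.925, "dy": -0.15, "dz": 0.23, "rx": 0, "ry": 0, "rz": 0}, {"gripper": -1, "dx": -0.925, "dy": -0.15, "dz": 0.23, "rx": 0, "ry": 0, "rz": 0}, {"gripper": -1, "dx": -0.925, "dy": -0.15, "dz": 0.23, "rx": 0, "ry": 0, "rz": 0}, {"gripper": -1, "dx": -0.925, "dy": -0.15, "dz": 0.23, "rx": 0, "ry": 0, "rz": 0}, {"gripper": -1, "dx": -0.925, "dy": -0.15, "dz": 0.23, "rx": 0, "ry": 0, "rz": 0}, {"gripper": -1, "dx": -0.925, "dy": -0.15, "dz": 0.23, "rx": 0, "ry": 0, "rz": 0}, {"gripper": -1, "dx": -0.925, "dy": -0.15, "dz": 0.23, "rx": 0, "ry": 0, "rz": 0}, {"gripper": -1, "dx": -0.925, "dy": -0.15, "dz": 0.23, "rx": 0, "ry": 0, "rz": 0}, {"gripper": -1, "dx": -0.925, "dy": -0.15, "dz": 0.23, "rx": 0, "ry": 0, "rz": 0}, {"gripper": -1, "dx": 0, "dy": 0, "dz": 0, "rx": 0, "ry": 0, "rz": 0}, {"gripper": -1, "dx": 0, "dy": 0, "dz": 0, "rx": 0, "ry": 0, "rz": 0}]'

```text
time: 3.05
tcp_pos: [0.5064, 0.2414, 0.1391]
tool_rot: [-180.0, -0.0, 146.0]
contact_force: [0.7, 0.7, -0.6]
grip_width: 0.0853
```

```bash
python3 -c "
from h import *
p=shot('wrist','w2.png')
print(rect(cloud(p),(.507,.242),.06,.08,.1)[:5])
plan(.5067,.2418,.055,146)"
```

```text
(11947, array([507.9, 243.3]), array([56.2, 56.7]), 56.4, np.float64(0.0903))
t 3.1 rot [-1.7999e+02 -4.0000e-02  1.4604e+02] pos [0.5061 0.2419 0.1393] F [-0.3   0.86 -0.47] w 0.0853
rz total 0.006 dx dy dz totals [-0.021  0.011  3.37 ]
```

View pics/w2.png

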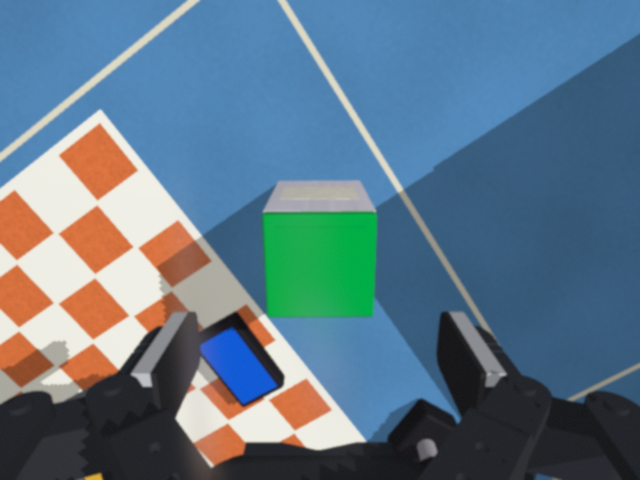

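The wrist view shows the green lid at (320,265), square and centred between the fingers, and it agrees with the top camera within 2 mm.

Request:
move_arm --series '[{"gripper": -1, "dx": -0.04, "dy": 0, "dz": 0.8, "rx": 0, "ry": 0, "rz": 0}, {"gripper": -1, "dx": 0, "dy": 0, "dz": 0.8, "rx": 0, "ry": 0, "rz": 0}, {"gripper": -1, "dx": 0, "dy": 0, "dz": 0.8, "rx": 0, "ry": 0, "rz": 0}, {"gripper": -1, "dx": 0, "dy": 0, "dz": 0.6, "rx": 0, "ry": 0, "rz": 0}, {"gripper": -1, "dx": 0, "dy": 0, "dz": 0.37, "rx": 0, "ry": 0, "rz": 0}, {"gripper": 1, "dx": 0, "dy": 0, "dz": 0, "rx": 0, "ry": 0, "rz": 0}, {"gripper": 1, "dx": 0, "dy": 0, "dz": 0, "rx": 0, "ry": 0, "rz": 0}, {"gripper": 1, "dx": 0, "dy": 0, "dz": 0, "rx": 0, "ry": 0, "rz": 0}, {"gripper": 1, "dx": 0, "dy": 0, "dz": 0, "rx": 0, "ry": 0, "rz": 0}, {"gripper": 1, "dx": 0, "dy": 0, "dz": 0, "rx": 0, "ry": 0, "rz": 0}]'

```text
time: 4.1
tcp_pos: [0.5078, 0.2415, 0.056]
tool_rot: [179.9, 0.0, 146.1]
contact_force: [-0.5, -0.4, 5.1]
grip_width: 0.0551
```

Request:
move_arm --series '[{"gripper": 1, "dx": 0, "dy": 0, "dz": 0, "rx": 0, "ry": 0, "rz": 0}, {"gripper": 1, "dx": 0, "dy": 0, "dz": -0.3, "rx": 0, "ry": 0, "rz": 0}, {"gripper": 1, "dx": 0, "dy": 0, "dz": -0.5, "rx": 0, "ry": 0, "rz": 0}, {"gripper": 1, "dx": 0, "dy": 0, "dz": -0.6, "rx": 0, "ry": 0, "rz": 0}, {"gripper": 1, "dx": 0, "dy": 0, "dz": -0.6, "rx": 0, "ry": 0, "rz": 0}, {"gripper": 1, "dx": 0, "dy": 0, "dz": 0, "rx": 0, "ry": 0, "rz": 0}, {"gripper": 1, "dx": 0, "dy": 0, "dz": 0, "rx": 0, "ry": 0, "rz": 0}, {"gripper": 1, "dx": 0, "dy": 0, "dz": 0, "rx": 0, "ry": 0, "rz": 0}, {"gripper": 1, "dx": 0, "dy": 0, "dz": 0, "rx": 0, "ry": 0, "rz": 0}, {"gripper": 1, "dx": 0, "dy": 0, "dz": 0, "rx": 0, "ry": 0, "rz": 0}, {"gripper": 1, "dx": 0, "dy": 0, "dz": 0, "rx": 0, "ry": 0, "rz": 0}, {"gripper": 1, "dx": 0, "dy": 0, "dz": 0, "rx": 0, "ry": 0, "rz": 0}]'

```text
time: 5.3
tcp_pos: [0.5072, 0.2411, 0.1048]
tool_rot: [-180.0, -0.0, 146.0]
contact_force: [0.3, 0.0, -4.5]
grip_width: 0.0552
```

```bash
python3 -c "
from h import *
f=[]
for i in range(4):
    p=shot('side','s2.png'); s=read_state(); f.append(s['contact_force'])
print(np.array(f).round(2)); print(s['tcp_pos'].round(4), s['moment'].round(3))"
```

```text
[[-0.23 -0.92 -4.83]
 [ 0.06  0.73 -5.13]
 [-0.22 -0.04 -5.42]
 [ 0.46 -0.21 -4.24]]
[0.5074 0.2411 0.105 ] [ 0.004 -0.002  0.055]
```

View pics/s2.png

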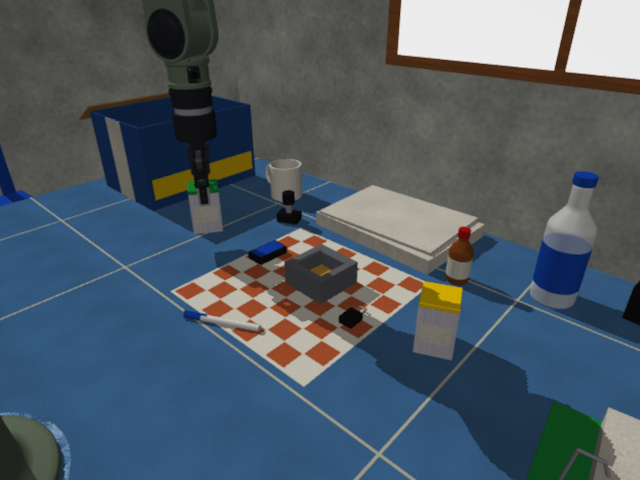

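Request:
move_arm --series '[{"gripper": 1, "dx": 0, "dy": 0, "dz": 0.6, "rx": 0, "ry": 0, "rz": 0}, {"gripper": 1, "dx": 0, "dy": 0, "dz": 0.6, "rx": 0, "ry": 0, "rz": 0}, {"gripper": 1, "dx": 0, "dy": 0, "dz": 0.4, "rx": 0, "ry": 0, "rz": 0}, {"gripper": 1, "dx": 0, "dy": 0, "dz": 0.2, "rx": 0, "ry": 0, "rz": 0}, {"gripper": 1, "dx": 0, "dy": 0, "dz": 0.13, "rx": 0, "ry": 0, "rz": 0}, {"gripper": 1, "dx": 0, "dy": 0, "dz": 0, "rx": 0, "ry": 0, "rz": 0}, {"gripper": 1, "dx": 0, "dy": 0, "dz": 0, "rx": 0, "ry": 0, "rz": 0}]'

```text
time: 6.2
tcp_pos: [0.5078, 0.2412, 0.0572]
tool_rot: [180.0, 0.0, 146.0]
contact_force: [0.0, -0.1, -4.7]
grip_width: 0.0549
```

Request:
move_arm --series '[{"gripper": 1, "dx": 0, "dy": 0, "dz": 0.05, "rx": 0, "ry": 0, "rz": 0}, {"gripper": 1, "dx": 0, "dy": 0, "dz": 0.02, "rx": 0, "ry": 0, "rz": 0}, {"gripper": 1, "dx": 0, "dy": 0, "dz": 0, "rx": 0, "ry": 0, "rz": 0}, {"gripper": 1, "dx": 0, "dy": 0, "dz": 0, "rx": 0, "ry": 0, "rz": 0}]'

```text
time: 6.6
tcp_pos: [0.508, 0.2413, 0.056]
tool_rot: [179.9, 0.1, 146.0]
contact_force: [-1.0, -1.3, 4.6]
grip_width: 0.055
```

Request:
move_arm --series '[{"gripper": -1, "dx": 0, "dy": 0, "dz": 0, "rx": 0, "ry": 0, "rz": 0}, {"gripper": -1, "dx": 0, "dy": 0, "dz": 0, "rx": 0, "ry": 0, "rz": 0}, {"gripper": -1, "dx": 0, "dy": 0, "dz": 0, "rx": 0, "ry": 0, "rz": 0}, {"gripper": -1, "dx": 0, "dy": 0, "dz": 0, "rx": 0, "ry": 0, "rz": 0}, {"gripper": -1, "dx": 0, "dy": 0, "dz": -0.5, "rx": 0, "ry": 0, "rz": 0}, {"gripper": -1, "dx": 0, "dy": 0, "dz": -0.9, "rx": 0, "ry": 0, "rz": 0}, {"gripper": -1, "dx": 0, "dy": 0, "dz": -1, "rx": 0, "ry": 0, "rz": 0}, {"gripper": -1, "dx": 0, "dy": 0, "dz": -1, "rx": 0, "ry": 0, "rz": 0}, {"gripper": -1, "dx": 0, "dy": 0, "dz": -0.6, "rx": 0, "ry": 0, "rz": 0}, {"gripper": -1, "dx": 0, "dy": 0, "dz": 0, "rx": 0, "ry": 0, "rz": 0}, {"gripper": -1, "dx": 0, "dy": 0, "dz": 0, "rx": 0, "ry": 0, "rz": 0}]'

```text
time: 7.7
tcp_pos: [0.5075, 0.2412, 0.1554]
tool_rot: [180.0, 0.0, 146.0]
contact_force: [-0.3, -0.2, -1.0]
grip_width: 0.0854
```

```bash
python3 -c "
from h import *
p=shot('wrist','w3.png')
print(rect(cloud(p),(.507,.242),.06,.08,.1)[:5])
plan(.558,-.2498,.14,113.7)"
```

```text
(10375, array([508.4, 243.1]), array([56.1, 56.6]), 56.3, np.float64(0.0903))
t 7.75 rot [-1.7997e+02 -2.0000e-02  1.4603e+02] pos [0.5069 0.241  0.1546] F [ 0.54  0.08 -0.06] w 0.0853
rz total 5.389 dx dy dz totals [-18.796  -6.02    0.584]
```

Request:
move_arm --series '[{"gripper": -1, "dx": 0, "dy": 0, "dz": 0, "rx": 0, "ry": 0, "rz": 0.9}, {"gripper": -1, "dx": 0, "dy": 0, "dz": 0, "rx": 0, "ry": 0, "rz": 0.9}, {"gripper": -1, "dx": 0, "dy": 0, "dz": 0, "rx": 0, "ry": 0, "rz": 0.9}, {"gripper": -1, "dx": 0, "dy": 0, "dz": 0, "rx": 0, "ry": 0, "rz": 0.9}, {"gripper": -1, "dx": 0, "dy": 0, "dz": 0, "rx": 0, "ry": 0, "rz": 0.9}, {"gripper": -1, "dx": 0, "dy": 0, "dz": 0, "rx": 0, "ry": 0, "rz": 0.89}]'

```text
time: 8.35
tcp_pos: [0.5064, 0.2408, 0.1535]
tool_rot: [-179.8, -0.0, 113.5]
contact_force: [0.1, 0.4, -0.8]
grip_width: 0.0858
```

Request:
move_arm --series '[{"gripper": -1, "dx": -0.94, "dy": -0.3, "dz": 0.03, "rx": 0, "ry": 0, "rz": 0}, {"gripper": -1, "dx": -0.94, "dy": -0.3, "dz": 0.03, "rx": 0, "ry": 0, "rz": 0}, {"gripper": -1, "dx": -0.94, "dy": -0.3, "dz": 0.03, "rx": 0, "ry": 0, "rz": 0}, {"gripper": -1, "dx": -0.94, "dy": -0.3, "dz": 0.03, "rx": 0, "ry": 0, "rz": 0}, {"gripper": -1, "dx": -0.94, "dy": -0.3, "dz": 0.03, "rx": 0, "ry": 0, "rz": 0}, {"gripper": -1, "dx": -0.94, "dy": -0.3, "dz": 0.03, "rx": 0, "ry": 0, "rz": 0}, {"gripper": -1, "dx": -0.94, "dy": -0.3, "dz": 0.03, "rx": 0, "ry": 0, "rz": 0}, {"gripper": -1, "dx": -0.94, "dy": -0.3, "dz": 0.03, "rx": 0, "ry": 0, "rz": 0}, {"gripper": -1, "dx": -0.94, "dy": -0.3, "dz": 0.03, "rx": 0, "ry": 0, "rz": 0}, {"gripper": -1, "dx": -0.94, "dy": -0.3, "dz": 0.03, "rx": 0, "ry": 0, "rz": 0}, {"gripper": -1, "dx": -0.94, "dy": -0.3, "dz": 0.03, "rx": 0, "ry": 0, "rz": 0}, {"gripper": -1, "dx": -0.94, "dy": -0.3, "dz": 0.03, "rx": 0, "ry": 0, "rz": 0}, {"gripper": -1, "dx": -0.94, "dy": -0.3, "dz": 0.03, "rx": 0, "ry": 0, "rz": 0}, {"gripper": -1, "dx": -0.94, "dy": -0.3, "dz": 0.03, "rx": 0, "ry": 0, "rz": 0}, {"gripper": -1, "dx": -0.94, "dy": -0.3, "dz": 0.03, "rx": 0, "ry": 0, "rz": 0}, {"gripper": -1, "dx": -0.94, "dy": -0.3, "dz": 0.03, "rx": 0, "ry": 0, "rz": 0}, {"gripper": -1, "dx": -0.94, "dy": -0.3, "dz": 0.03, "rx": 0, "ry": 0, "rz": 0}, {"gripper": -1, "dx": -0.94, "dy": -0.3, "dz": 0.03, "rx": 0, "ry": 0, "rz": 0}, {"gripper": -1, "dx": -0.94, "dy": -0.3, "dz": 0.03, "rx": 0, "ry": 0, "rz": 0}, {"gripper": -1, "dx": -0.94, "dy": -0.3, "dz": 0.03, "rx": 0, "ry": 0, "rz": 0}]'

```text
time: 10.35
tcp_pos: [0.558, -0.2501, 0.1384]
tool_rot: [-179.9, -0.1, 113.7]
contact_force: [0.9, -0.3, -0.3]
grip_width: 0.0849
```

Request:
move_arm --series '[{"gripper": -1, "dx": 0, "dy": 0, "dz": 0, "rx": 0, "ry": 0, "rz": 0}, {"gripper": -1, "dx": 0, "dy": 0, "dz": 0, "rx": 0, "ry": 0, "rz": 0}, {"gripper": -1, "dx": 0, "dy": 0, "dz": 0, "rx": 0, "ry": 0, "rz": 0}]'

```text
time: 10.65
tcp_pos: [0.5582, -0.2485, 0.1392]
tool_rot: [-179.9, -0.1, 113.7]
contact_force: [-0.3, -0.3, 0.8]
grip_width: 0.0856
```

```bash
python3 -c "
from h import *
p=shot('wrist','w4.png')
print(rect(cloud(p),(.558,-.25),.06,.08,.1)[:5])
plan(.558,-.2498,.055,113.7)"
```

```text
(11850, array([ 559.5, -249.1]), array([56.2, 56.7]), 24.5, np.float64(0.0903))
t 10.7 rot [-1.7996e+02 -8.0000e-02  1.1375e+02] pos [ 0.5584 -0.2484  0.1395] F [0.61 0.06 0.05] w 0.0853
rz total 0.008 dx dy dz totals [-0.045 -0.037  3.378]
```

View pics/w4.png

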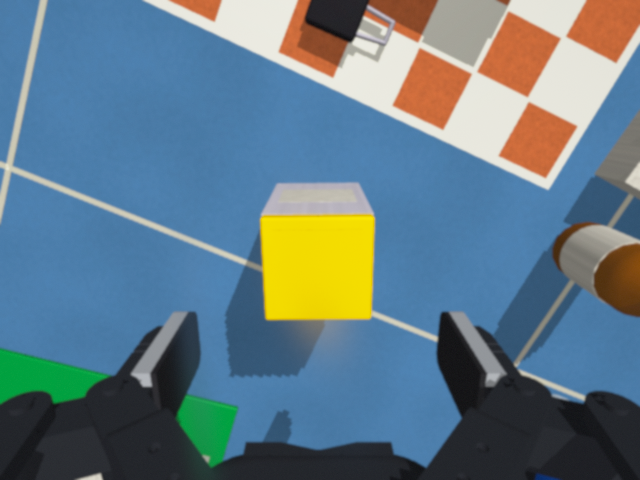

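Yellow lid at (319,267), square and centred between the fingers, with the syrup bottle well to the right.

Request:
move_arm --series '[{"gripper": -1, "dx": -0.04, "dy": 0, "dz": 0.8, "rx": 0, "ry": 0, "rz": 0}, {"gripper": -1, "dx": 0, "dy": 0, "dz": 0.8, "rx": 0, "ry": 0, "rz": 0}, {"gripper": -1, "dx": 0, "dy": 0, "dz": 0.8, "rx": 0, "ry": 0, "rz": 0}, {"gripper": -1, "dx": 0, "dy": 0, "dz": 0.6, "rx": 0, "ry": 0, "rz": 0}, {"gripper": -1, "dx": 0, "dy": 0, "dz": 0.36, "rx": 0, "ry": 0, "rz": 0}, {"gripper": 1, "dx": 0, "dy": 0, "dz": 0, "rx": 0, "ry": 0, "rz": 0}, {"gripper": 1, "dx": 0, "dy": 0, "dz": 0, "rx": 0, "ry": 0, "rz": 0}, {"gripper": 1, "dx": 0, "dy": 0, "dz": 0, "rx": 0, "ry": 0, "rz": 0}, {"gripper": 1, "dx": 0, "dy": 0, "dz": 0, "rx": 0, "ry": 0, "rz": 0}, {"gripper": 1, "dx": 0, "dy": 0, "dz": 0, "rx": 0, "ry": 0, "rz": 0}, {"gripper": 1, "dx": 0, "dy": 0, "dz": 0, "rx": 0, "ry": 0, "rz": 0}]'

```text
time: 11.8
tcp_pos: [0.5599, -0.2508, 0.0569]
tool_rot: [179.9, 0.1, 113.7]
contact_force: [-1.5, 0.7, 5.5]
grip_width: 0.0554
```

Request:
move_arm --series '[{"gripper": 1, "dx": 0, "dy": 0, "dz": 0, "rx": 0, "ry": 0, "rz": 0}, {"gripper": 1, "dx": 0, "dy": 0, "dz": -0.3, "rx": 0, "ry": 0, "rz": 0}, {"gripper": 1, "dx": 0, "dy": 0, "dz": -0.5, "rx": 0, "ry": 0, "rz": 0}, {"gripper": 1, "dx": 0, "dy": 0, "dz": -0.6, "rx": 0, "ry": 0, "rz": 0}, {"gripper": 1, "dx": 0, "dy": 0, "dz": -0.6, "rx": 0, "ry": 0, "rz": 0}, {"gripper": 1, "dx": 0, "dy": 0, "dz": 0, "rx": 0, "ry": 0, "rz": 0}, {"gripper": 1, "dx": 0, "dy": 0, "dz": 0, "rx": 0, "ry": 0, "rz": 0}, {"gripper": 1, "dx": 0, "dy": 0, "dz": 0, "rx": 0, "ry": 0, "rz": 0}, {"gripper": 1, "dx": 0, "dy": 0, "dz": 0, "rx": 0, "ry": 0, "rz": 0}, {"gripper": 1, "dx": 0, "dy": 0, "dz": 0, "rx": 0, "ry": 0, "rz": 0}, {"gripper": 1, "dx": 0, "dy": 0, "dz": 0, "rx": 0, "ry": 0, "rz": 0}, {"gripper": 1, "dx": 0, "dy": 0, "dz": 0, "rx": 0, "ry": 0, "rz": 0}]'

```text
time: 13.0
tcp_pos: [0.5592, -0.2504, 0.1058]
tool_rot: [-180.0, -0.0, 113.7]
contact_force: [1.4, 0.0, -2.4]
grip_width: 0.0553
```

```bash
python3 -c "
from h import *
f=[]
for i in range(4):
    p=shot('side','s3.png'); s=read_state(); f.append(s['contact_force'])
print(np.array(f).round(2)); print(s['tcp_pos'].round(4), s['grip_width'])"
```

```text
[[ 0.04 -0.73 -1.19]
 [-0.1  -0.28 -0.69]
 [ 0.26  0.43 -2.51]
 [ 0.38 -0.66 -1.12]]
[ 0.5593 -0.2505  0.106 ] 0.05479243026082555
```

View pics/s3.png

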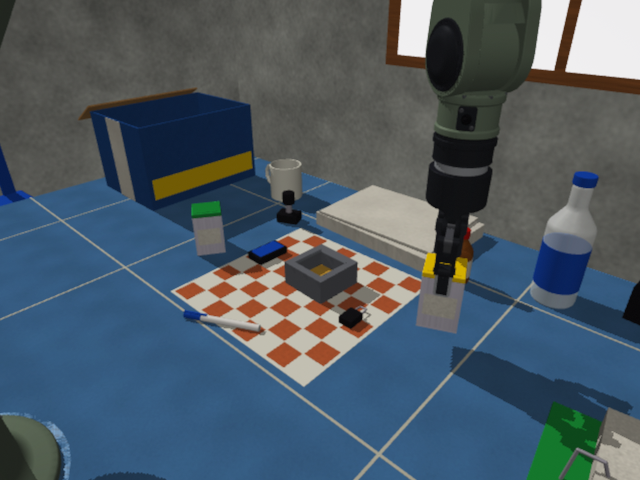

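Yellow weighs about 1.5 N and green about 4.9 N, so green is the heavier. I'll set yellow back on the table.

Request:
move_arm --series '[{"gripper": 1, "dx": 0, "dy": 0, "dz": 0.6, "rx": 0, "ry": 0, "rz": 0}, {"gripper": 1, "dx": 0, "dy": 0, "dz": 0.6, "rx": 0, "ry": 0, "rz": 0}, {"gripper": 1, "dx": 0, "dy": 0, "dz": 0.4, "rx": 0, "ry": 0, "rz": 0}, {"gripper": 1, "dx": 0, "dy": 0, "dz": 0.2, "rx": 0, "ry": 0, "rz": 0}, {"gripper": 1, "dx": 0, "dy": 0, "dz": 0.12, "rx": 0, "ry": 0, "rz": 0}, {"gripper": 1, "dx": 0, "dy": 0, "dz": 0.05, "rx": 0, "ry": 0, "rz": 0}, {"gripper": 1, "dx": 0, "dy": 0, "dz": 0.02, "rx": 0, "ry": 0, "rz": 0}, {"gripper": 1, "dx": 0, "dy": 0, "dz": 0, "rx": 0, "ry": 0, "rz": 0}, {"gripper": 1, "dx": 0, "dy": 0, "dz": 0, "rx": 0, "ry": 0, "rz": 0}]'

```text
time: 14.1
tcp_pos: [0.5595, -0.2506, 0.057]
tool_rot: [180.0, 0.0, 113.7]
contact_force: [-1.4, 0.2, 3.7]
grip_width: 0.0552
```

Request:
move_arm --series '[{"gripper": -1, "dx": 0, "dy": 0, "dz": 0, "rx": 0, "ry": 0, "rz": 0}, {"gripper": -1, "dx": 0, "dy": 0, "dz": 0, "rx": 0, "ry": 0, "rz": 0}, {"gripper": -1, "dx": 0, "dy": 0, "dz": 0, "rx": 0, "ry": 0, "rz": 0}, {"gripper": -1, "dx": 0, "dy": 0, "dz": 0, "rx": 0, "ry": 0, "rz": 0}, {"gripper": -1, "dx": 0, "dy": 0, "dz": -0.5, "rx": 0, "ry": 0, "rz": 0}, {"gripper": -1, "dx": 0, "dy": 0, "dz": -0.9, "rx": 0, "ry": 0, "rz": 0}, {"gripper": -1, "dx": 0, "dy": 0, "dz": -1, "rx": 0, "ry": 0, "rz": 0}, {"gripper": -1, "dx": 0, "dy": 0, "dz": -1, "rx": 0, "ry": 0, "rz": 0}, {"gripper": -1, "dx": 0, "dy": 0, "dz": -1, "rx": 0, "ry": 0, "rz": 0}, {"gripper": -1, "dx": 0, "dy": 0, "dz": 0, "rx": 0, "ry": 0, "rz": 0}, {"gripper": -1, "dx": 0, "dy": 0, "dz": 0, "rx": 0, "ry": 0, "rz": 0}]'

```text
time: 15.2
tcp_pos: [0.5598, -0.2507, 0.1675]
tool_rot: [179.9, 0.1, 113.7]
contact_force: [-0.1, 0.1, -0.4]
grip_width: 0.0852
```

```bash
python3 -c "
from h import *
p=shot('wrist','w5.png')
print(rect(cloud(p),(.558,-.25),.06,.08,.1)[:5])
plan(.5636,-.0145,.16,86.7)"
```

```text
(9469, array([ 559.4, -249.1]), array([56.2, 56.6]), 23.9, np.float64(0.0903))
t 15.25 rot [-180.    -0.   113.7] pos [ 0.5591 -0.2503  0.1664] F [-0.02  0.61 -0.09] w 0.0853
rz total 4.499 dx dy dz totals [ 9.427 -0.363  0.254]
```

```bash
python3 -c "
from h import *
plan(.5636,-.0145,.16,113.7)"
```

```text
t 15.25 rot [-180.    -0.   113.7] pos [ 0.5591 -0.2503  0.1664] F [-0.02  0.61 -0.09] w 0.0853
rz total -0.001 dx dy dz totals [8.565 3.957 0.254]
```

Request:
move_arm --series '[{"gripper": -1, "dx": 0.857, "dy": 0.396, "dz": 0.025, "rx": 0, "ry": 0, "rz": 0}, {"gripper": -1, "dx": 0.857, "dy": 0.396, "dz": 0.025, "rx": 0, "ry": 0, "rz": 0}, {"gripper": -1, "dx": 0.857, "dy": 0.396, "dz": 0.025, "rx": 0, "ry": 0, "rz": 0}, {"gripper": -1, "dx": 0.857, "dy": 0.396, "dz": 0.025, "rx": 0, "ry": 0, "rz": 0}, {"gripper": -1, "dx": 0.857, "dy": 0.396, "dz": 0.025, "rx": 0, "ry": 0, "rz": 0}, {"gripper": -1, "dx": 0.857, "dy": 0.396, "dz": 0.025, "rx": 0, "ry": 0, "rz": 0}, {"gripper": -1, "dx": 0.857, "dy": 0.396, "dz": 0.025, "rx": 0, "ry": 0, "rz": 0}, {"gripper": -1, "dx": 0.857, "dy": 0.396, "dz": 0.025, "rx": 0, "ry": 0, "rz": 0}, {"gripper": -1, "dx": 0.857, "dy": 0.396, "dz": 0.025, "rx": 0, "ry": 0, "rz": 0}, {"gripper": -1, "dx": 0.857, "dy": 0.396, "dz": 0.025, "rx": 0, "ry": 0, "rz": 0}, {"gripper": -1, "dx": 0, "dy": 0, "dz": 0, "rx": 0, "ry": 0, "rz": 0}, {"gripper": -1, "dx": 0, "dy": 0, "dz": 0, "rx": 0, "ry": 0, "rz": 0}, {"gripper": -1, "dx": 0, "dy": 0, "dz": 0, "rx": 0, "ry": 0, "rz": 0}]'

```text
time: 16.55
tcp_pos: [0.5635, -0.0151, 0.1595]
tool_rot: [-179.9, -0.0, 113.7]
contact_force: [1.1, 1.1, -0.1]
grip_width: 0.0857
```

```bash
python3 -c "
from h import *
p=shot('wrist','w6.png'); W=cloud(p); np.savez('w6.npz',W=W)
c=(.5636,-.0145)
r=rect(W,c,.085,.035,.06);print(r[:5])
for rr in (.024,.03,.036,.04): print(rect(W,c,rr,.0,.025)[:5])
P=r[5]; a=np.radians(-3.3); Q=(P[:,:2]-c)@np.array([[np.cos(a),-np.sin(a)],[np.sin(a),np.cos(a)]])
top=P[:,2]>np.median(P[:,2])-.0015
Q=Q[top]*1000
for i in (0,1):
    m=abs(Q[:,1-i])<20; v=Q[m,i]; print('xy'[i],'outer',v.min(),v.max(),'inner',v[v<0].max(),v[v>0].min())
plan(.5079,.2423,.14,146.2)"
```

```text
(12073, array([565. , -13.5]), array([92.7, 92.2]), 86.8, np.float64(0.0446))
(3401, array([563.5, -14.6]), array([47.4, 47.8]), 25.4, np.float64(0.018))
(5029, array([563.6, -15.5]), array([56. , 54.5]), 86.9, np.float64(0.018))
(6096, array([565.5, -15.6]), array([56. , 58.4]), 87.0, np.float64(0.0179))
(6378, array([565.3, -15.6]), array([56.1, 58.9]), 86.8, np.float64(0.0179))
x outer -44.7862208375692 47.48436880721315 inner -28.618346106011092 30.800421512254292
y outer -45.30390290531953 47.2058373786587 inner -28.05579968759063 31.171412858663757
t 16.6 rot [-1.7996e+02 -1.0000e-02  1.1364e+02] pos [ 0.5637 -0.0153  0.1597] F [ 0.45  0.1  -0.3 ] w 0.0855
rz total -5.427 dx dy dz totals [7.585 7.322 0.786]
```

View pics/w6.png

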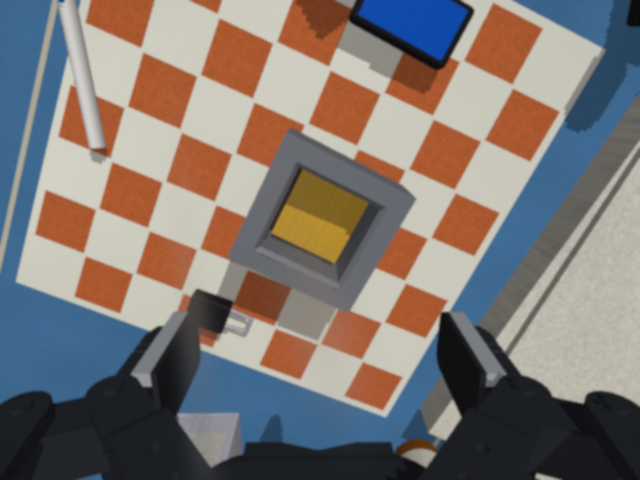

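The well shows at about (320,215) and measures 92 mm outside and 59 mm inside. The wrist camera reads a steady ~1.3 mm off from the top camera on all three objects, so I'll use the means: well about (564.3,-14.0), angle -3.2°. Next I'll go back to green.

Request:
move_arm --series '[{"gripper": -1, "dx": 0, "dy": 0, "dz": 0, "rx": 0, "ry": 0, "rz": -0.905}, {"gripper": -1, "dx": 0, "dy": 0, "dz": 0, "rx": 0, "ry": 0, "rz": -0.905}, {"gripper": -1, "dx": 0, "dy": 0, "dz": 0, "rx": 0, "ry": 0, "rz": -0.905}, {"gripper": -1, "dx": 0, "dy": 0, "dz": 0, "rx": 0, "ry": 0, "rz": -0.905}, {"gripper": -1, "dx": 0, "dy": 0, "dz": 0, "rx": 0, "ry": 0, "rz": -0.905}, {"gripper": -1, "dx": 0, "dy": 0, "dz": 0, "rx": 0, "ry": 0, "rz": -0.905}, {"gripper": -1, "dx": 0.632, "dy": 0.61, "dz": 0.066, "rx": 0, "ry": 0, "rz": 0}, {"gripper": -1, "dx": 0.632, "dy": 0.61, "dz": 0.066, "rx": 0, "ry": 0, "rz": 0}, {"gripper": -1, "dx": 0.632, "dy": 0.61, "dz": 0.066, "rx": 0, "ry": 0, "rz": 0}, {"gripper": -1, "dx": 0.632, "dy": 0.61, "dz": 0.066, "rx": 0, "ry": 0, "rz": 0}, {"gripper": -1, "dx": 0.632, "dy": 0.61, "dz": 0.066, "rx": 0, "ry": 0, "rz": 0}, {"gripper": -1, "dx": 0.632, "dy": 0.61, "dz": 0.066, "rx": 0, "ry": 0, "rz": 0}, {"gripper": -1, "dx": 0.632, "dy": 0.61, "dz": 0.066, "rx": 0, "ry": 0, "rz": 0}, {"gripper": -1, "dx": 0.632, "dy": 0.61, "dz": 0.066, "rx": 0, "ry": 0, "rz": 0}, {"gripper": -1, "dx": 0.632, "dy": 0.61, "dz": 0.066, "rx": 0, "ry": 0, "rz": 0}, {"gripper": -1, "dx": 0.632, "dy": 0.61, "dz": 0.066, "rx": 0, "ry": 0, "rz": 0}, {"gripper": -1, "dx": 0.632, "dy": 0.61, "dz": 0.066, "rx": 0, "ry": 0, "rz": 0}, {"gripper": -1, "dx": 0.632, "dy": 0.61, "dz": 0.066, "rx": 0, "ry": 0, "rz": 0}, {"gripper": -1, "dx": 0, "dy": 0, "dz": 0, "rx": 0, "ry": 0, "rz": 0}, {"gripper": -1, "dx": 0, "dy": 0, "dz": 0, "rx": 0, "ry": 0, "rz": 0}]'

```text
time: 18.6
tcp_pos: [0.5079, 0.2424, 0.1401]
tool_rot: [-180.0, 0.0, 146.3]
contact_force: [1.1, 0.0, -0.2]
grip_width: 0.0857
```

```bash
python3 -c "
from h import *
p=shot('wrist','w7.png')
print(rect(cloud(p),(.507,.242),.06,.08,.1)[:5])
plan(.5078,.2424,.056,146.2)"
```

```text
(11804, array([508.4, 243.1]), array([56.2, 56.5]), 56.2, np.float64(0.0903))
t 18.65 rot [-1.7997e+02  2.0000e-02  1.4622e+02] pos [0.5081 0.242  0.1402] F [0.34 0.8  0.15] w 0.0854
rz total 0.003 dx dy dz totals [0.017 0.006 3.366]
```

Request:
move_arm --series '[{"gripper": -1, "dx": 0, "dy": 0, "dz": 0.8, "rx": 0, "ry": 0, "rz": 0}, {"gripper": -1, "dx": 0, "dy": 0, "dz": 0.8, "rx": 0, "ry": 0, "rz": 0}, {"gripper": -1, "dx": 0, "dy": 0, "dz": 0.8, "rx": 0, "ry": 0, "rz": 0}, {"gripper": -1, "dx": 0, "dy": 0, "dz": 0.6, "rx": 0, "ry": 0, "rz": 0}, {"gripper": -1, "dx": 0, "dy": 0, "dz": 0.36, "rx": 0, "ry": 0, "rz": 0}, {"gripper": 1, "dx": 0, "dy": 0, "dz": 0, "rx": 0, "ry": 0, "rz": 0}, {"gripper": 1, "dx": 0, "dy": 0, "dz": 0, "rx": 0, "ry": 0, "rz": 0}, {"gripper": 1, "dx": 0, "dy": 0, "dz": 0, "rx": 0, "ry": 0, "rz": 0}, {"gripper": 1, "dx": 0, "dy": 0, "dz": 0, "rx": 0, "ry": 0, "rz": 0}, {"gripper": 1, "dx": 0, "dy": 0, "dz": 0, "rx": 0, "ry": 0, "rz": 0}, {"gripper": 1, "dx": 0, "dy": 0, "dz": 0, "rx": 0, "ry": 0, "rz": 0}, {"gripper": 1, "dx": 0, "dy": 0, "dz": -0.4, "rx": 0, "ry": 0, "rz": 0}, {"gripper": 1, "dx": 0, "dy": 0, "dz": -0.7, "rx": 0, "ry": 0, "rz": 0}, {"gripper": 1, "dx": 0, "dy": 0, "dz": -0.8, "rx": 0, "ry": 0, "rz": 0}, {"gripper": 1, "dx": 0, "dy": 0, "dz": -0.8, "rx": 0, "ry": 0, "rz": 0}, {"gripper": 1, "dx": 0, "dy": 0, "dz": -0.8, "rx": 0, "ry": 0, "rz": 0}, {"gripper": 1, "dx": 0, "dy": 0, "dz": -0.5, "rx": 0, "ry": 0, "rz": 0}, {"gripper": 1, "dx": 0, "dy": 0, "dz": 0, "rx": 0, "ry": 0, "rz": 0}, {"gripper": 1, "dx": 0, "dy": 0, "dz": 0, "rx": 0, "ry": 0, "rz": 0}]'

```text
time: 20.55
tcp_pos: [0.5073, 0.2431, 0.1557]
tool_rot: [-180.0, -0.0, 146.3]
contact_force: [0.3, -0.9, -5.5]
grip_width: 0.0554
```

```bash
python3 -c "
from h import *
p=shot('wrist','w8.png')
print(rect(cloud(p),(.507,.242),.06,.17,.2)[:5])
plan(.5643,-.0140,.14,176.8)"
```

```text
(35750, array([508.1, 244.2]), array([83.1, 57.6]), 56.4, np.float64(0.189))
t 20.6 rot [-1.7993e+02 -8.0000e-02  1.4628e+02] pos [0.5069 0.2429 0.1551] F [ 0.24  0.7  -5.48] w 0.0548
rz total -5.087 dx dy dz totals [ -2.865 -10.13    0.605]
```

View pics/w8.png

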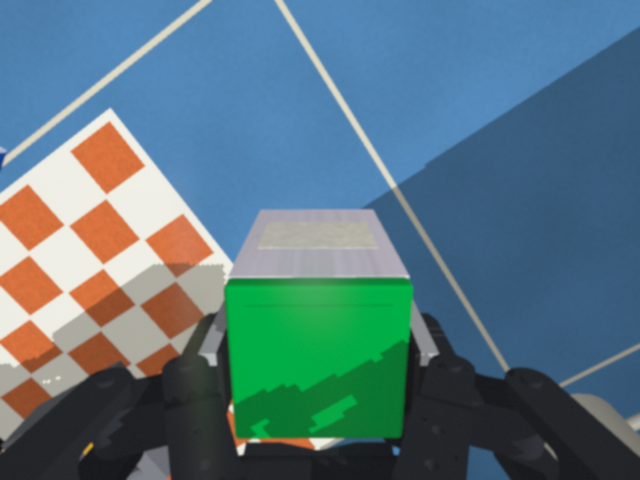

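The tin is held square, with the lid spanning (228–412, 278–438). I'll measure its centre relative to the TCP using only the green pixels.

```bash
cat >> h.py <<'E'
def inhand():
    p=shot('wrist','wh.png'); W=cloud(p); im=p['image'].astype(int)
    m=(im[...,1]>im[...,0]+50)&(im[...,1]>im[...,2]+40); s=read_state()
    zt=np.nanpercentile(W[m][:,2],60)
    m&=abs(W[...,2]-zt)<.004
    P=W[m]; R=cv2.minAreaRect((P[:,:2]*1000).astype(np.float32)); t=s['tcp_pos']*1000
    d=np.array(R[0])-t[:2]; a=np.radians(s['tool_rot'][2])
    print('tin',np.round(R[0],1),np.round(R[1],1),round(R[2],1),'z',zt.round(4),'tin-tcp tool x,y',(d@[np.cos(a),np.sin(a)]).round(2),(d@[np.sin(a),-np.cos(a)]).round(2),'tcp',t.round(1))
E
python3 -c "
from h import *
inhand();inhand()"
```

```text
tin [507.3 244.5] [56.4 56.2] 56.3 z 0.1887 tin-tcp tool x,y 0.53 1.75 tcp [506.8 242.8 154.9]
tin [507.1 244.5] [56.7 56.7] 55.5 z 0.1885 tin-tcp tool x,y 0.74 1.58 tcp [506.8 242.7 154.9]
```

Request:
move_arm --series '[{"gripper": 1, "dx": 0, "dy": 0, "dz": 0, "rx": 0, "ry": 0, "rz": -0.6}, {"gripper": 1, "dx": 0, "dy": 0, "dz": 0, "rx": 0, "ry": 0, "rz": -0.75}, {"gripper": 1, "dx": 0, "dy": 0, "dz": 0, "rx": 0, "ry": 0, "rz": -0.75}, {"gripper": 1, "dx": 0, "dy": 0, "dz": 0, "rx": 0, "ry": 0, "rz": -0.75}, {"gripper": 1, "dx": 0, "dy": 0, "dz": 0, "rx": 0, "ry": 0, "rz": -0.75}, {"gripper": 1, "dx": 0, "dy": 0, "dz": 0, "rx": 0, "ry": 0, "rz": -0.75}, {"gripper": 1, "dx": 0, "dy": 0, "dz": 0, "rx": 0, "ry": 0, "rz": -0.74}, {"gripper": 1, "dx": 0, "dy": 0, "dz": 0, "rx": 0, "ry": 0, "rz": 0}]'

```text
time: 21.5
tcp_pos: [0.5071, 0.2428, 0.1553]
tool_rot: [-180.0, -0.1, 176.8]
contact_force: [-0.3, -0.0, -5.8]
grip_width: 0.0552
```

Request:
move_arm --series '[{"gripper": 1, "dx": -0.08, "dy": -0.3, "dz": 0, "rx": 0, "ry": 0, "rz": 0}, {"gripper": 1, "dx": -0.17, "dy": -0.6, "dz": 0, "rx": 0, "ry": 0, "rz": 0}, {"gripper": 1, "dx": -0.22, "dy": -0.76, "dz": 0, "rx": 0, "ry": 0, "rz": 0}, {"gripper": 1, "dx": -0.22, "dy": -0.76, "dz": 0, "rx": 0, "ry": 0, "rz": 0}, {"gripper": 1, "dx": -0.22, "dy": -0.76, "dz": 0, "rx": 0, "ry": 0, "rz": 0}, {"gripper": 1, "dx": -0.22, "dy": -0.76, "dz": 0, "rx": 0, "ry": 0, "rz": 0}, {"gripper": 1, "dx": -0.22, "dy": -0.76, "dz": 0, "rx": 0, "ry": 0, "rz": 0}, {"gripper": 1, "dx": -0.22, "dy": -0.76, "dz": 0, "rx": 0, "ry": 0, "rz": 0}, {"gripper": 1, "dx": -0.22, "dy": -0.76, "dz": 0, "rx": 0, "ry": 0, "rz": 0}, {"gripper": 1, "dx": -0.22, "dy": -0.76, "dz": 0, "rx": 0, "ry": 0, "rz": 0}, {"gripper": 1, "dx": -0.22, "dy": -0.76, "dz": 0, "rx": 0, "ry": 0, "rz": 0}, {"gripper": 1, "dx": -0.22, "dy": -0.76, "dz": 0, "rx": 0, "ry": 0, "rz": 0}, {"gripper": 1, "dx": -0.22, "dy": -0.76, "dz": 0, "rx": 0, "ry": 0, "rz": 0}, {"gripper": 1, "dx": -0.18, "dy": -0.6, "dz": 0, "rx": 0, "ry": 0, "rz": 0}, {"gripper": 1, "dx": -0.08, "dy": -0.27, "dz": 0, "rx": 0, "ry": 0, "rz": 0}, {"gripper": 1, "dx": 0, "dy": 0, "dz": 0, "rx": 0, "ry": 0, "rz": 0}, {"gripper": 1, "dx": 0, "dy": 0, "dz": 0, "rx": 0, "ry": 0, "rz": 0}]'

```text
time: 23.2
tcp_pos: [0.5665, -0.0136, 0.1561]
tool_rot: [180.0, -0.0, 176.8]
contact_force: [-0.4, 0.0, -4.4]
grip_width: 0.0554
```

```bash
python3 -c "
from h import *
inhand();p=shot('side','s4.png');plan(.5643,-.0140,.106,176.8)
p=shot('wrist','w9.png');r=rect(cloud(p),(.5643,-.014),.09,.04,.055);print(r[:5])"
```

```text
tin [567.  -12.1] [56.1 56.8] 86.8 z 0.1897 tin-tcp tool x,y -0.47 1.17 tcp [566.5 -13.3 156.1]
t 23.3 rot [ 1.7998e+02 -3.0000e-02  1.7687e+02] pos [ 0.5665 -0.0131  0.1562] F [ 0.53  0.28 -5.04] w 0.0552
rz total 0.012 dx dy dz totals [ 0.085 -0.039  2.006]
(6045, array([546.2, -11.9]), array([92.4, 55.5]), 87.0, np.float64(0.0447))
```

View pics/s4.png

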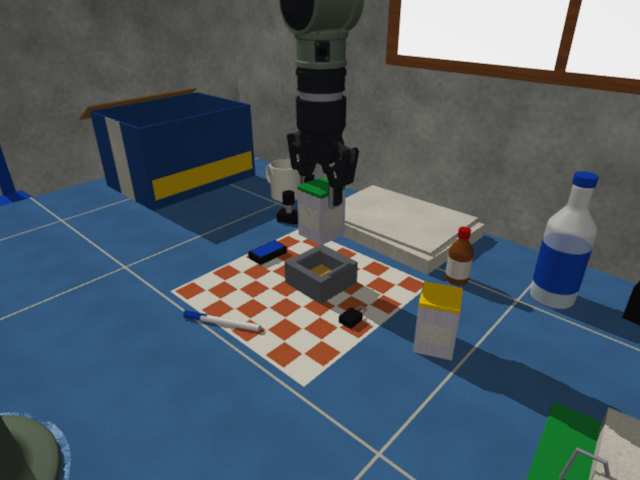

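View pics/w9.png

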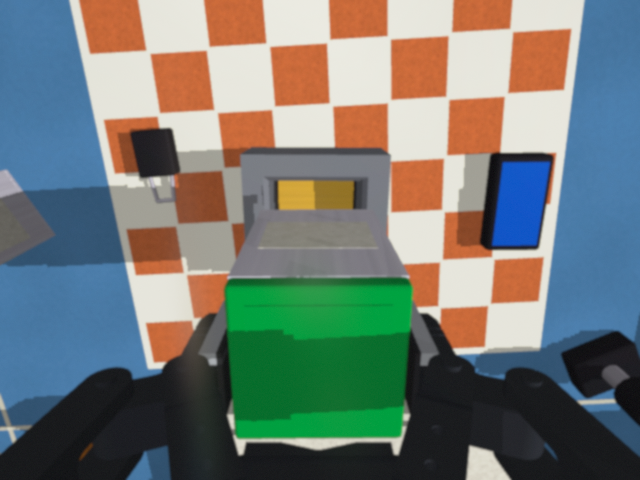

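In the wrist view the tin (567.0,-12.1) and the holder (about 564.6,-12.9, from its near edge) differ by 2.4 and 0.8 mm. The TCP plan gives the same correction.

Request:
move_arm --series '[{"gripper": 1, "dx": 0.09, "dy": -0.035, "dz": 0.3, "rx": 0, "ry": 0, "rz": 0}, {"gripper": 1, "dx": 0, "dy": 0, "dz": 0.6, "rx": 0, "ry": 0, "rz": 0}, {"gripper": 1, "dx": 0, "dy": 0, "dz": 0.6, "rx": 0, "ry": 0, "rz": 0}, {"gripper": 1, "dx": 0, "dy": 0, "dz": 0.4, "rx": 0, "ry": 0, "rz": 0}, {"gripper": 1, "dx": 0, "dy": 0, "dz": 0.1, "rx": 0, "ry": 0, "rz": 0}, {"gripper": 1, "dx": 0, "dy": 0, "dz": 0, "rx": 0, "ry": 0, "rz": 0}, {"gripper": 1, "dx": 0, "dy": 0, "dz": 0, "rx": 0, "ry": 0, "rz": 0}, {"gripper": 1, "dx": 0, "dy": 0, "dz": 0, "rx": 0, "ry": 0, "rz": 0}]'

```text
time: 24.15
tcp_pos: [0.5651, -0.0148, 0.107]
tool_rot: [-180.0, 0.1, 176.8]
contact_force: [0.3, 0.2, -5.7]
grip_width: 0.055
```

```bash
python3 -c "
from h import *
inhand();plan(.5643,-.0140,.106,176.8)
p=shot('wrist','w10.png');r=rect(cloud(p),(.5643,-.014),.09,.04,.055);print(r[:5])"
```

```text
tin [565.5 -13.3] [56.3 56.9] 87.2 z 0.1406 tin-tcp tool x,y -0.32 1.46 tcp [565.1 -14.8 106.9]
t 24.2 rot [-1.7999e+02  8.0000e-02  1.7682e+02] pos [ 0.5651 -0.0148  0.1069] F [-0.26  0.19 -5.9 ] w 0.055
rz total 0.003 dx dy dz totals [0.034 0.029 0.037]
(8805, array([544.2, -11.9]), array([92.8, 51.9]), 86.4, np.float64(0.0448))
```

View pics/w10.png

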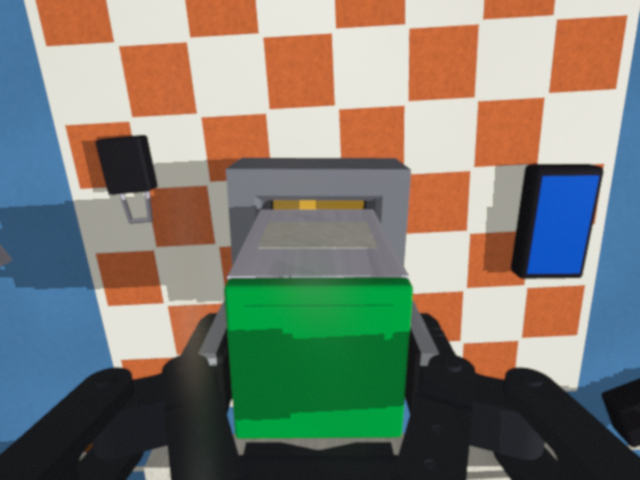

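Request:
move_arm --series '[{"gripper": 1, "dx": 0.035, "dy": 0.015, "dz": 0, "rx": 0, "ry": 0, "rz": 0}, {"gripper": 1, "dx": 0, "dy": 0, "dz": 0.1, "rx": 0, "ry": 0, "rz": 0}, {"gripper": 1, "dx": 0, "dy": 0, "dz": 0.1, "rx": 0, "ry": 0, "rz": 0}, {"gripper": 1, "dx": 0, "dy": 0, "dz": 0.1, "rx": 0, "ry": 0, "rz": 0}, {"gripper": 1, "dx": 0, "dy": 0, "dz": 0.06, "rx": 0, "ry": 0, "rz": 0}]'

```text
time: 24.75
tcp_pos: [0.5634, -0.0142, 0.0968]
tool_rot: [180.0, -0.0, 176.8]
contact_force: [0.0, -0.9, -4.9]
grip_width: 0.0551
```

Request:
move_arm --series '[{"gripper": 1, "dx": 0, "dy": 0, "dz": 0.1, "rx": 0, "ry": 0, "rz": 0}, {"gripper": 1, "dx": 0, "dy": 0, "dz": 0.1, "rx": 0, "ry": 0, "rz": 0}, {"gripper": 1, "dx": 0, "dy": 0, "dz": 0.1, "rx": 0, "ry": 0, "rz": 0}, {"gripper": 1, "dx": 0, "dy": 0, "dz": 0.1, "rx": 0, "ry": 0, "rz": 0}]'

```text
time: 25.15
tcp_pos: [0.5637, -0.0143, 0.087]
tool_rot: [180.0, -0.0, 176.8]
contact_force: [0.4, -0.9, -5.4]
grip_width: 0.0552
```

Request:
move_arm --series '[{"gripper": 1, "dx": 0, "dy": 0, "dz": 0.1, "rx": 0, "ry": 0, "rz": 0}, {"gripper": 1, "dx": 0, "dy": 0, "dz": 0.1, "rx": 0, "ry": 0, "rz": 0}, {"gripper": 1, "dx": 0, "dy": 0, "dz": 0.1, "rx": 0, "ry": 0, "rz": 0}]'

```text
time: 25.45
tcp_pos: [0.5637, -0.0143, 0.0795]
tool_rot: [-180.0, -0.0, 176.8]
contact_force: [-0.1, 0.4, -6.1]
grip_width: 0.0555
```

Request:
move_arm --series '[{"gripper": 1, "dx": 0, "dy": 0, "dz": 0.05, "rx": 0, "ry": 0, "rz": 0}, {"gripper": 1, "dx": 0, "dy": 0, "dz": 0.05, "rx": 0, "ry": 0, "rz": 0}, {"gripper": 1, "dx": 0, "dy": 0, "dz": 0.05, "rx": 0, "ry": 0, "rz": 0}, {"gripper": 1, "dx": 0, "dy": 0, "dz": 0.05, "rx": 0, "ry": 0, "rz": 0}, {"gripper": 1, "dx": 0, "dy": 0, "dz": 0.05, "rx": 0, "ry": 0, "rz": 0}]'

```text
time: 25.95
tcp_pos: [0.5639, -0.0143, 0.0742]
tool_rot: [180.0, 0.0, 176.8]
contact_force: [-1.5, -0.1, 3.5]
grip_width: 0.0557
```

Request:
move_arm --series '[{"gripper": 1, "dx": 0, "dy": 0, "dz": 0.03, "rx": 0, "ry": 0, "rz": 0}, {"gripper": 1, "dx": 0, "dy": 0, "dz": 0.03, "rx": 0, "ry": 0, "rz": 0}]'

```text
time: 26.15
tcp_pos: [0.5639, -0.0143, 0.0726]
tool_rot: [180.0, 0.0, 176.8]
contact_force: [-2.8, 0.4, 3.4]
grip_width: 0.0553
```

Request:
move_arm --series '[{"gripper": 1, "dx": 0, "dy": 0, "dz": 0.03, "rx": 0, "ry": 0, "rz": 0}, {"gripper": 1, "dx": 0, "dy": 0, "dz": 0.03, "rx": 0, "ry": 0, "rz": 0}]'

```text
time: 26.35
tcp_pos: [0.5639, -0.0143, 0.0707]
tool_rot: [180.0, 0.0, 176.8]
contact_force: [-2.5, -0.0, 2.6]
grip_width: 0.0555
```

The plate is sliding: 3.3 N at the wrist plus the 4.9 N weight is close to 9 N. I'll continue gently.

Request:
move_arm --series '[{"gripper": 1, "dx": 0, "dy": 0, "dz": 0.03, "rx": 0, "ry": 0, "rz": 0}, {"gripper": 1, "dx": 0, "dy": 0, "dz": 0.03, "rx": 0, "ry": 0, "rz": 0}]'

```text
time: 26.55
tcp_pos: [0.5639, -0.0143, 0.069]
tool_rot: [180.0, 0.0, 176.8]
contact_force: [-1.2, 0.7, 2.5]
grip_width: 0.0553
```

Request:
move_arm --series '[{"gripper": 1, "dx": 0, "dy": 0, "dz": 0.03, "rx": 0, "ry": 0, "rz": 0}, {"gripper": 1, "dx": 0, "dy": 0, "dz": 0.03, "rx": 0, "ry": 0, "rz": 0}]'

```text
time: 26.75
tcp_pos: [0.5639, -0.0143, 0.0675]
tool_rot: [180.0, 0.0, 176.8]
contact_force: [-1.3, -0.2, 4.2]
grip_width: 0.0553
```

Request:
move_arm --series '[{"gripper": 1, "dx": 0, "dy": 0, "dz": 0.03, "rx": 0, "ry": 0, "rz": 0}, {"gripper": 1, "dx": 0, "dy": 0, "dz": 0.03, "rx": 0, "ry": 0, "rz": 0}]'

```text
time: 26.95
tcp_pos: [0.564, -0.0143, 0.0668]
tool_rot: [-180.0, 0.0, 176.8]
contact_force: [-5.1, 0.7, 15.9]
grip_width: 0.0552
```

Request:
move_arm --series '[{"gripper": 1, "dx": 0, "dy": 0, "dz": 0.015, "rx": 0, "ry": 0, "rz": 0}, {"gripper": 1, "dx": 0, "dy": 0, "dz": 0, "rx": 0, "ry": 0, "rz": 0}]'

```text
time: 27.15
tcp_pos: [0.564, -0.0143, 0.0668]
tool_rot: [-180.0, 0.1, 176.8]
contact_force: [-3.9, -0.1, 13.5]
grip_width: 0.0555
```

Request:
move_arm --series '[{"gripper": 1, "dx": 0, "dy": 0, "dz": 0.02, "rx": 0, "ry": 0, "rz": 0}, {"gripper": 1, "dx": 0, "dy": 0, "dz": 0, "rx": 0, "ry": 0, "rz": 0}]'

```text
time: 27.35
tcp_pos: [0.5641, -0.0143, 0.0668]
tool_rot: [-180.0, 0.1, 176.8]
contact_force: [-4.5, 0.5, 16.1]
grip_width: 0.0552
```

Hard stop: the TCP stays at 0.0668 while the force rises, about 20 N total on the plate. I'll relax the press, open and retreat.

Request:
move_arm --series '[{"gripper": 1, "dx": 0, "dy": 0, "dz": -0.04, "rx": 0, "ry": 0, "rz": 0}, {"gripper": -1, "dx": 0, "dy": 0, "dz": 0, "rx": 0, "ry": 0, "rz": 0}, {"gripper": -1, "dx": 0, "dy": 0, "dz": 0, "rx": 0, "ry": 0, "rz": 0}, {"gripper": -1, "dx": 0, "dy": 0, "dz": 0, "rx": 0, "ry": 0, "rz": 0}, {"gripper": -1, "dx": 0, "dy": 0, "dz": 0, "rx": 0, "ry": 0, "rz": 0}, {"gripper": -1, "dx": 0, "dy": 0, "dz": -0.4, "rx": 0, "ry": 0, "rz": 0}, {"gripper": -1, "dx": 0, "dy": 0, "dz": -0.8, "rx": 0, "ry": 0, "rz": 0}, {"gripper": -1, "dx": 0, "dy": 0, "dz": -1, "rx": 0, "ry": 0, "rz": 0}, {"gripper": -1, "dx": 0, "dy": 0, "dz": -1, "rx": 0, "ry": 0, "rz": 0}, {"gripper": -1, "dx": 0, "dy": 0, "dz": -1, "rx": 0, "ry": 0, "rz": 0}, {"gripper": -1, "dx": 0, "dy": 0, "dz": 0, "rx": 0, "ry": 0, "rz": 0}, {"gripper": -1, "dx": 0, "dy": 0, "dz": 0, "rx": 0, "ry": 0, "rz": 0}]'

```text
time: 28.55
tcp_pos: [0.5642, -0.0143, 0.172]
tool_rot: [-180.0, 0.1, 176.8]
contact_force: [-0.3, 0.3, -0.2]
grip_width: 0.0854
```

```bash
python3 -c "
from h import *
p=shot('wrist','w11.png');W=cloud(p)
print(rect(W,(.5643,-.014),.05,.09,.12)[:5]); print(rect(W,(.5643,-.014),.09,.04,.055)[:5])
p=shot('side','s5.png');plan(.5643,-.0140,.106,176.8)"
```

```text
(9811, array([564.2, -13.3]), array([56.3, 56.1]), 86.9, np.float64(0.1004))
(7590, array([564.8, -13. ]), array([92.3, 92.7]), 86.7, np.float64(0.0448))
t 28.65 rot [ 1.7999e+02 -7.0000e-02  1.7682e+02] pos [ 0.563  -0.0142  0.1704] F [-0.77 -0.66 -0.05] w 0.0852
rz total 0.003 dx dy dz totals [-0.051  0.01   2.578]
```

View pics/w11.png

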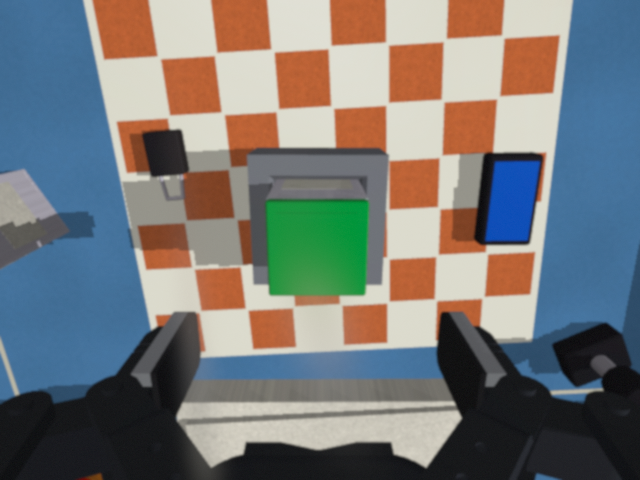

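View pics/s5.png

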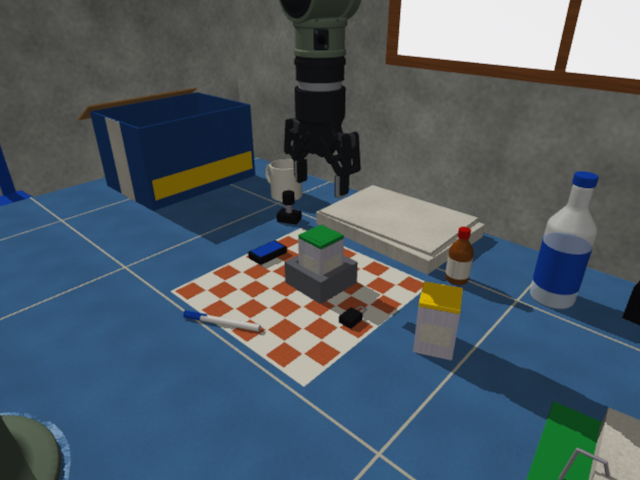

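The tin stands upright, 0.6 mm off the well's centre. Its lid is at z 0.100, 55.6 mm proud of the holder, and the other things look unmoved. I'm handing the job in.

```bash
python3 -c "
from h import *
print(close_job())"
```

```text
the job is handed in; nothing more can be done
None
```

I lifted both tins, and the green-lidded one is the heavier: about 4.9 N at the wrist, against about 1.5 N for yellow. The green tin is now loaded in the holder. The job is handed in at about 29 s; no verdict is reported.

- **Seating:** I lowered the green tin into the well and pushed the plate down slowly at about 8–9 N. It came up against a hard stop: the tool stayed at the same height while the force rose to about 21 N in all, counting the tin's weight.
- **Green tin, last check:** It stands level and square in the well, about 0.6 mm from the middle. It is 55.6 mm proud of the holder's top, within the 52–68 mm expected when home. The plate's own travel was not read directly; that it is fully down rests on the feel of the stop and about 7.7 mm of measured travel.
- **Yellow tin and the rest, last check:** The yellow tin stands on the table about 235 mm from the well. In the last side picture the other things look where they were; I did not re-measure them. The gripper is open about 70 mm above the tin, touching nothing.
- **Disagreements:** The wrist and top cameras differed by a steady 1–1.5 mm, so I used their mean and compared tin to holder within one picture. About 4 N of sideways force showed during the final press, probably the tin touching a well wall, and it was gone after release. My first move call was refused and nothing moved; sending every value in each row worked.

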